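# Nut driver into the tool pot

## Robot

A 6-joint arm with a two-finger parallel gripper is mounted at the origin on the work surface. World frame = base frame: x ahead of the robot, y to its left, z up, the work surface at z = 0. Lengths are in m, angles in rad, forces in N, time in s.
With the tool pointing down it reaches from about 0.325 to 0.775 m from the base axis. Payload 9.3 kg.
Tool frame: the origin (TCP) lies on the front face of the gripper's body, between the roots of the fingers; the fingertips stand 73 mm ahead of it and the grasp point (between the pads) lies 54 mm ahead of it; z points along the fingers, y is the direction in which the jaws open and shut (so a half turn about z gives the same grasp; the last joint's range is limited). The gripper opens to 85 mm and grips with 20 to 120 N. Pads are 22 mm wide; open, the fingers measure 114 mm over their backs; the gripper's body (76 mm by 85 mm) begins 54 mm behind the grasp point. The pads swing forward as they close: fully open they stand 13 mm farther back than shut.
Start: joints at [-1.42, 0.259, 0.021, 1.334, 0, 1.418], TCP at [0.165, -0.525, 0.304] pointing down, gripper open.
Joint ranges: [-3.04, 3.04], [-0.91, 1.82], [-1.04, 1.36], [-1.92, 1.95], [-1.52, 1.45], [-3.14, 3.14]. Speed limits (rad/s): [2.22, 2.22, 2.79, 3.14, 3.14, 3.14].

## Interface

Orientations are given as a unit quaternion [w, x, y, z].
In Python, from cell import r, vision gives the robot as it stands. The module is installed in compiled form; this text tells all that it offers.
- The arm moves only by the tool jog_arm, never from a script. Its argument "commands" is a list of rows, each a list of 4 numbers: the shift along the tool's x, y, z in mm, then the turn about the tool's z in degrees. In form: [[tx, ty, tz, roll], ...]. A call has exactly 10 rows; each row is the pose to reach, as a shift and turn from the pose commanded when the call began, along the tool's axes at that moment; what a row does not reach only later rows make up. A row lasts 1/12 s, in which the tool goes at most 41.7 mm and 7.16 degrees, less where a joint would pass 70% of its speed; a pose out of reach is approached as far as the arm can. A call with a gripper value outside its range is refused whole. "fingers" is the closure in counts, from 0 (fully open) to 255 (shut), set as the call begins (left out, the last holds). The fingers move at their own pace and stop on an object; "newtons" is the grip in N (left out, the last holds). Time passes only in rows, so rows that repeat a pose let the fingers close, or fill a call up. It gives the time, the measured TCP pose, the force and the opening at its end, in the units of the state.
- r.get_obs(): the state, without advancing time (a new reading comes with each control period).
- vision.grab_frame(name): name is "scene" or "side" or "wrist"; returns a dict with "frame" (400x640x3 uint8, red, green, blue), "fx", "fy", "cx", "cy" (pixels), "k1" (the pictures are not rectified: a ray, as slopes to the right and down, at radius r is drawn at 1 + k1 r^2 times it, then the intrinsics apply), "R" (3x3) and "t" (3): a world point X has camera coordinates R X + t. Camera axes: x right, y down, z forward; pixel columns grow to the right and rows downward; lengths in m; the calibration is good to about 2 mm. A picture is of the moment at which its call begins. There is no depth.
- r.hand_in(): hands the job in, once; it reports no verdict.
The state is a dict: "clock": time; "qpos": joint angles; "qvel": joint speeds; "joint_efforts": joint torques, N m; "ee_pos": TCP position; "eef_rot": TCP orientation; "ft_force": force on the tool from outside, world axes, zero at the start; "wrist_torque": the same for the moment, N m; "grip_width": finger opening in m.
Only numpy, scipy, OpenCV 4.12 (cv2) and the standard library are available. Lean on these libraries where they do the work, as an engineer would, in place of code of your own. Each camera call takes 0.05 s, during which the arm holds its last target.

## Task

Take the longer of the two nut drivers off the sloping rest and stand it upright in the tall, narrow steel pot, socket end down on the pot's floor and handle up. Leave the short driver in the rest, leave the low dish where it is, and keep the pot standing.

Things in the scene. Friction and masses are not known exactly. Their poses are not given: they have to be found in the camera images.
- long_driver: Longer of two nut drivers leaning on a rest, 210 mm, 85 g. Origin: centre of the foot (socket end); its z runs up to the handle's end. Socket 13 mm across to 22 mm along z, shaft 8 mm to 120 mm, handle 22 mm from 120 to 210 mm. Starts 25 degrees off vertical, top roughly towards the robot, in an open slot: lifts straight up. Free above 145: grip at 180 mm, fingers closing level, across the lean.
- short_driver: The other nut driver, 140 mm long (handle from 60 mm up), axes as the long one; stays in its slot. Both lean alike in a fixed aluminium rest 136 mm high, 166 mm wide, with two slots 80 mm apart; either slot may hold the long one. The rest touches drivers only below 140 mm along their z.
- tool_pot: Loose, round, straight-walled open steel pot, 115 mm high, 52 mm across outside and 44 mm inside (wall 4 mm, floor 6 mm thick), 0.45 kg, standing on the bench. Origin: centre of its underside, z up. It is empty; a driver put in it comes to lean by up to about 17 degrees against the rim, which is fine.
- dish: Loose low steel bowl, 100 mm across and 40 mm high, on the bench, in the place of the two that the pot does not have. Origin: centre of its underside, z up. It stays where it is.
Mind the look-alikes: they are no part of the job. Leave any yellow look-alike of the long_driver alone. Leave any purple look-alike of the tool_pot alone.

How it is judged:
By the outcome, as a careful person would: the job done as asked, in the order asked, and still so for the second after the job is handed in, with the robot touching nothing.
It also fails if it takes over 40 s, if anything falls off the work surface, if the arm or the gripper's body presses on something with over 40 N, if the wrist force passes 120 N, or if a joint passes its speed limit or range.

## Working session

There is one attempt and no reset: what is moved stays moved. The work goes in short steps, Python scripts to look and compute and a tool call to move; the robot and the scene stay as the last step left them, time stands still between calls to the robot, and variables do not carry over. Pictures are saved under pics/ and viewed, and the job is handed in when it is done.

Besides the shell and the picture viewer there is one more tool, called after "Emit:" by a JSON object that holds its "fn" and its "kwargs", one argument or row to a line. jog_arm: Moves the arm, as the interface text tells. Its arguments: {"type":"object","properties":{"commands":{"type":"array","items":{"type":"array","items":{"type":"number"}}},"fingers":{"type":"number"},"newtons":{"type":"number"}},"required":["commands"]}

```bash
mkdir -p pics; ls; cat > h.py <<'E'
import numpy as np, cv2, pickle
def grab(name,tag):
    from cell import r,vision
    f=vision.grab_frame(name)
    pickle.dump({k:f[k] for k in f},open(f'pics/{tag}.pkl','wb'))
    cv2.imwrite(f'pics/{tag}.png',cv2.cvtColor(f['frame'],cv2.COLOR_RGB2BGR))
    return f
def load(tag): return pickle.load(open(f'pics/{tag}.pkl','rb'))
def KD(f):
    K=np.array([[f['fx'],0,f['cx']],[0,f['fy'],f['cy']],[0,0,1.]]); D=np.array([f['k1'],0,0,0.]); return K,D
def proj(f,X):
    K,D=KD(f); R=np.array(f['R'],float);t=np.array(f['t'],float)
    return cv2.projectPoints(np.atleast_2d(np.array(X,float)),cv2.Rodrigues(R)[0],t,K,D)[0][:,0]
def ray(f,uv):
    K,D=KD(f); p=cv2.undistortPoints(np.array(uv,float).reshape(-1,1,2),K,D)[:,0]
    R=np.array(f['R'],float);t=np.array(f['t'],float)
    d=np.c_[p,np.ones(len(p))]@R; d/=np.linalg.norm(d,axis=1)[:,None]
    return -R.T@t,d
def atz(f,uv,z):
    c,d=ray(f,uv); return c+d*((z-c[2])/d[:,2])[:,None]
def tri(obs):
    A=np.zeros((3,3));b=np.zeros(3)
    for f,uv in obs:
        c,d=ray(f,[uv]);P=np.eye(3)-np.outer(d[0],d[0]);A+=P;b+=P@c
    return np.linalg.solve(A,b)
E
python3 - <<'E'
from h import *
from cell import r
for n in ['scene','side','wrist']:
    f=grab(n,n+'0'); print(n,f['fx'],f['k1'],-np.array(f['R']).T@np.array(f['t']))
print(r.get_obs())
E
```

```text
pics
scene 429.68308770011885 0.001962759833803082 [1.37541599 0.04070967 0.57983866]
side 416.3074029500954 -0.08772130454662042 [0.2973534  0.50869025 0.69964261]
wrist 287.8101333292333 -0.03405998357692388 [ 0.24380594 -0.50069183  0.37342905]
{'clock': 0.15, 'qpos': array([-1.41959060e+00,  2.59074855e-01,  2.09394561e-02,  1.33369949e+00,
       -3.33662826e-06,  1.41818492e+00]), 'qvel': array([ 1.17652049e-04, -2.01442327e-03,  1.84590747e-03, -6.54204804e-05,
       -1.05798274e-03, -9.82750295e-04]), 'joint_efforts': array([ 2.15501481e-03, -5.55971074e+01,  3.44661748e+01,  1.13842860e-02,
       -1.30124627e-04,  2.84117817e-06]), 'ee_pos': array([ 0.16450862, -0.52467791,  0.30339982]), 'eef_rot': array([-5.19282807e-04,  9.88483931e-01,  1.51324977e-01, -1.30334012e-06]), 'ft_force': array([-0.44171565, -0.04990167, -0.30467445]), 'wrist_torque': array([ 0.05099116, -0.00267372,  0.04238512]), 'grip_width': 0.08525727403071545}
```

View pics/scene0.png

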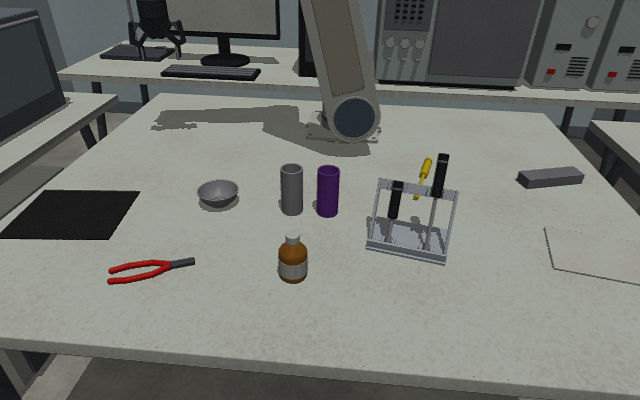

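View pics/side0.png

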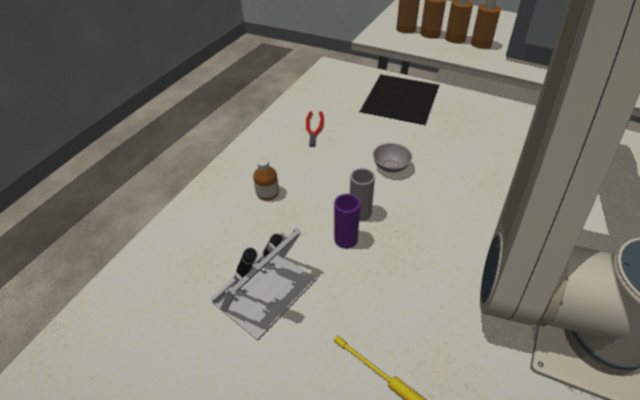

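View pics/wrist0.png

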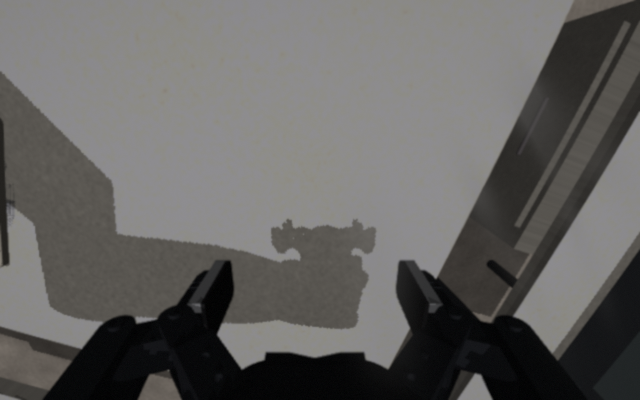

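```bash
python3 - <<'E'
from h import *
a=cv2.imread('pics/scene0.png')[140:270,350:480]; b=cv2.imread('pics/side0.png')[220:345,200:330]
c=cv2.imread('pics/scene0.png')[150:225,190:350]; d=cv2.imread('pics/side0.png')[140:255,320:420]
A=cv2.resize(a,(400,400),interpolation=cv2.INTER_CUBIC);B=cv2.resize(b,(400,385),interpolation=cv2.INTER_CUBIC)
B=np.vstack([B,np.zeros((15,400,3),np.uint8)])
cv2.imwrite('pics/c1.png',np.hstack([A,B]))
C=cv2.resize(c,None,fx=2.5,fy=2.5,interpolation=cv2.INTER_CUBIC);D=cv2.resize(d,None,fx=3,fy=3,interpolation=cv2.INTER_CUBIC)
o=np.zeros((400,800,3),np.uint8);o[:C.shape[0],:C.shape[1]]=C;o[:D.shape[0],450:450+D.shape[1]]=D
cv2.imwrite('pics/c2.png',o)
E
```

```text
(no output)
```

View pics/c1.png

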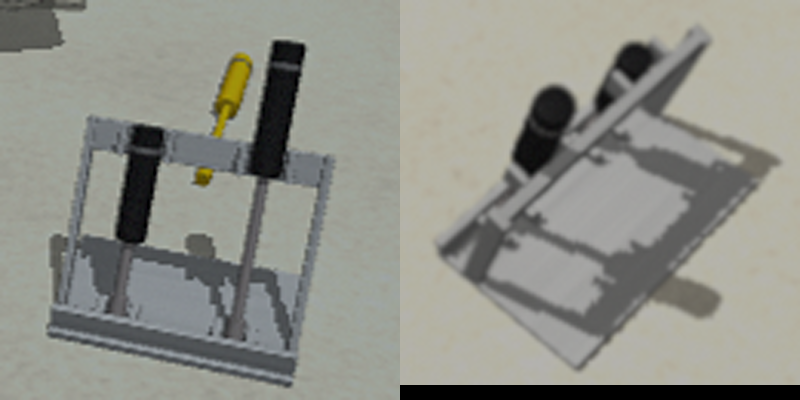

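View pics/c2.png

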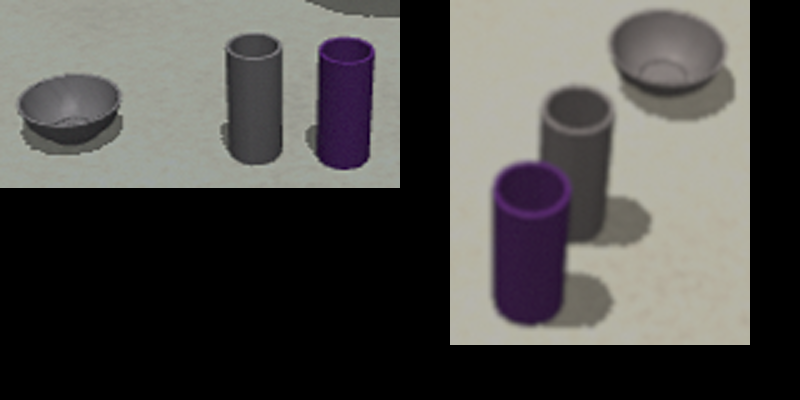

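```bash
python3 - <<'E'
from h import *
s=load('scene0');d=load('side0')
top=tri([(s,(443.6,155.3)),(d,(249.4,254.1))]);print('top',top)
print([atz(f,[u],.188)[0] for f,u in [(s,(443.6,155.3)),(d,(249.4,254.1))]])
c=[atz(f,[u],.115)[0] for f,u in [(s,(291.6,168.8)),(d,(362.3,176.7))]];print('pot',c)
c=[atz(f,[u],.115)[0] for f,u in [(s,(190+346/2.5,150+50/2.5)),(d,(320+82/3,140+190/3))]];print('purple',c)
# rest corners on bench: front strip bottom left/right scene, back?
k=130/400
print('rest top bar ends', [atz(s,[(350+x*k,140+y*k)],.136)[0] for x,y in [(88,117),(333,157)]])
kk=125/385
print('side', [atz(d,[(200+x*k,220+y*kk)],.136)[0] for x,y in [(303,28),(38,245)]])
print('rest bottom front', [atz(s,[(350+x*k,140+y*k)],0)[0] for x,y in [(48,333),(292,384)]])
print('side back bottom', [atz(d,[(200+x*k,220+y*kk)],0)[0] for x,y in [(360,180),(178,368)]])
print('short top', [atz(f,[u],.127)[0] for f,u in [(s,(350+149*k,140+130*k)),(d,(200+234*k,220+58*kk))]])
E
```

```text
top [0.57790417 0.2220811  0.19542076]
[array([0.56286913, 0.22585088, 0.188     ]), array([0.58196842, 0.21747926, 0.188     ])]
pot [array([ 0.52735933, -0.09525901,  0.115     ]), array([ 0.52235458, -0.09538775,  0.115     ])]
purple [array([ 0.52220763, -0.01222947,  0.115     ]), array([ 0.51864429, -0.01175871,  0.115     ])]
rest top bar ends [array([0.58210963, 0.09752287, 0.136     ]), array([0.61484249, 0.25638015, 0.136     ])]
side [array([0.56273902, 0.10261162, 0.136     ]), array([0.61407945, 0.28831638, 0.136     ])]
rest bottom front [array([0.64932577, 0.08106763, 0.        ]), array([0.68438421, 0.24350437, 0.        ])]
side back bottom [array([0.53056454, 0.10196966, 0.        ]), array([0.56619966, 0.26535973, 0.        ])]
short top [array([0.57882348, 0.14008488, 0.127     ]), array([0.59189177, 0.13339422, 0.127     ])]
```

```bash
cat > fit.py <<'E'
from h import *
from scipy.optimize import minimize
def axis(az,lean): return np.array([np.sin(lean)*np.cos(az),np.sin(lean)*np.sin(az),np.cos(lean)])
def frame(a):
    u=np.cross(a,[0,0,1.]);u/=np.linalg.norm(u);return u,np.cross(a,u)
def cyl(foot,a,z0,z1,r):
    u,v=frame(a);t=np.linspace(0,2*np.pi,24,endpoint=False)
    return np.vstack([foot+a*z+r*(np.cos(t)[:,None]*u+np.sin(t)[:,None]*v) for z in (z0,z1)])
S=8
def sil(f,P,box):
    p=(proj(f,P)-[box[0]-.0,box[1]-.0]+.5)*S
    h=cv2.convexHull(np.round(p).astype(np.int32))
    m=np.zeros(((box[3]-box[1])*S,(box[2]-box[0])*S),np.uint8);cv2.fillConvexPoly(m,h,255)
    return cv2.resize(m,(box[2]-box[0],box[3]-box[1]),interpolation=cv2.INTER_AREA)/255.
E
python3 - <<'E'
from fit import *
s=load('scene0');d=load('side0')
bs=(425,145,460,200);bd=(232,240,262,278)
def dark(f,b,hi,lo):
    g=f['frame'][b[1]:b[3],b[0]:b[2]].max(2).astype(float);return np.clip((hi-g)/(hi-lo),0,1)
ms=dark(s,bs,130,40);md=dark(d,bd,130,40)
np.set_printoptions(linewidth=200)
print((md*9).astype(int)); print((ms*9).astype(int))
E
```

```text
[[0 0 0 ... 0 0 0]
 [0 0 0 ... 0 0 0]
 [0 0 0 ... 0 0 0]
 ...
 [0 0 0 ... 0 0 0]
 [0 0 2 ... 0 0 0]
 [0 0 3 ... 0 0 0]]
[[0 0 0 ... 0 0 0]
 [0 0 0 ... 0 0 0]
 [0 0 0 ... 0 0 0]
 ...
 [0 0 0 ... 0 0 0]
 [0 0 0 ... 0 0 0]
 [0 0 0 ... 0 0 0]]
```

```bash
python3 - <<'E'
from fit import *
s=load('scene0');d=load('side0')
bs=(425,145,460,200);bd=(232,240,262,278)
def dark(f,b,hi,lo):
    g=f['frame'][b[1]:b[3],b[0]:b[2]].max(2).astype(float);return np.clip((hi-g)/(hi-lo),0,1)
for f,b in ((d,bd),(s,bs)):
    for row in dark(f,b,130,40): print(''.join('%d'%(9*v) if v>.05 else '.' for v in row))
E
```

```text
..............................
..............................
..............................
..............................
..............................
..............................
..............................
..............................
...............1466541........
.............0479999862.......
.............58999999972......
............4899999999961.....
...........27999999999984.....
...........49999999999995.....
..........079999999999996.....
..........3999999999999961....
..........4999999999999950....
.........1699999999999983....2
.........4799999999999961...23
........2788999999999983..0342
........3987999999999962.14531
........599889999999984224552.
.......289998889999985333452..
.......59999998888897421.01...
......2899999999999951........
......599999999999983.........
.....18999999999999840........
.....399999999999998631......2
.....5999999999999975421....23
....18999999999999864332212452
....29999999999999643333345443
....29999999999997433333453..2
....1699999999997533333442....
.....15999999997533233441.....
......159999996333333441......
...1...15999743
[... 1357 characters left out ...]
5...............
........399999999991...............
........59999999999................
.......079999999999................
.......299999999999................
.......299999999995................
011..01699999999991................
000..35999999999992................
0.41.2599999999999.................
0.41.499999999999950...............
0341.289999999999761.210011....0...
03311389999999999351.11000000041...
351.259999999999977100100001004200.
361.25999999999995310000000010210..
351.479999999999951000000000001000.
552.379999999999971.110000000420...
.2.1457999999999761.1100000004100..
........3799999956203100000005200..
........26663223441.011011000310...
........37661.....0.111.010032000..
```

```bash
python3 - <<'E'
from fit import *
s=load('scene0');d=load('side0')
bs=(430,150,452,190);bd=(232,245,258,268)
def dark(f,b,hi,lo):
    g=f['frame'][b[1]:b[3],b[0]:b[2]].max(2).astype(float);return np.clip((hi-g)/(hi-lo),0,1)
ms=dark(s,bs,140,70);md=dark(d,bd,110,60)
def cost(p,ret=False):
    foot=np.array(p[:3])/1000;a=axis(np.radians(p[3]),np.radians(p[4]))
    P=cyl(foot,a,.120,.210,.011)
    es=((sil(s,P,bs)-ms)**2).sum();ed=((sil(d,P,bd)-md)**2).sum()
    if ret: return es,ed
    return es+ed+((p[4]-25)/2)**2+((p[3]-167.7)/2)**2+((p[2]-6)/6)**2
best=None
for z in (2,6,10):
    a=axis(np.radians(167.7),np.radians(25));top=np.array([577,222,195.]);f0=top-210*a;f0[2]=z
    p0=np.array([*f0,167.7,25])
    sim=np.vstack([p0]+[p0+np.eye(5)[i]*[8,8,6,4,3][i] for i in range(5)])
    r=minimize(cost,p0,method='Nelder-Mead',options=dict(initial_simplex=sim,maxiter=1500,xatol=.02,fatol=.01))
    p=r.x;a=axis(np.radians(p[3]),np.radians(p[4]));print(r.fun,cost(p,True),p.round(1),'top',(p[:3]+210*a).round(1),'g180',(p[:3]+180*a).round(1))
# pot fit
for name,P0 in (('scene',s),('side',d)): pass
bps=(270,155,312,222);bpd=(345,160,382,196)
gs=s['frame'][bps[1]:bps[3],bps[0]:bps[2]]; gd=d['frame'][bpd[1]:bpd[3],bpd[0]:bpd[2]]
for g in (gs,gd):
    m=g.max(2)
    for row in m[::2]: print(' '.join('%3d'%v for v in row[::2]))
E
```

```text
27.783798102425855 (np.float64(8.112090012475578), np.float64(19.18431280276817)) [661.4 201.8   8.1 166.5  25.1] top [574.8 222.6 198.2] g180 [587.1 219.6 171.1]
31.37742296806821 (np.float64(10.709179044166685), np.float64(20.348308189158015)) [663.1 204.2   8.3 168.4  25.5] top [574.6 222.4 197.9] g180 [587.3 219.8 170.8]
32.169808505994496 (np.float64(8.70717981310171), np.float64(22.848761860822762)) [664.2 203.8   9.4 168.3  25.9] top [574.4 222.3 198.3] g180 [587.3 219.7 171.3]
161 161 159 161 163 162 163 160 161 161 163 161 164 165 165 164 160 160 164 165 162
162 162 163 158 161 162 161 161 163 164 164 164 162 163 162 161 158 162 160 160 160
164 161 161 161 159 162 165 163 163 160 160 162 161 160 160 165 163 162 161 161 162
160 159 164 162 163 163 158 158 161 164 164 165 164 163 164 163 162 162 161 163 163
160 161 159 161 160 162 165 165 139 136 126 121 129 145 164 162 163 161 163 163 161
160 162 160 162 163 163 135  80  69  71  71  71  68  63  75 125 163 157 159 158 161
162 162 162 163 163 135  73  61  69  71  69  72  68  66  62  43 131 157 161 162 162
161 162 161 161 163 10
[... 2913 characters left out ...]
 168 182 182 176
181 181 163 118  82  62  64  63  64  66  68  68  67  75 118 157 182 182 181
181 182 160  95 116  89  65  64  64  65  67  67  75 104 103 159 182 182 182
182 182 152  73  85 114 107  91  82  79  87  97 106  93  79 167 181 181 180
181 182 151  73  69  74  83  97 103 104 101  92  73  59  83 173 181 182 181
182 182 151  73  71  70  69  67  65  66  65  65  63  59  89 178 181 182 181
181 182 147  71  70  70  70  69  67  66  65  66  64  58  97 178 182 181 181
181 183 143  68  69  71  69  68  67  65  66  65  62  59 104 179 182 181 181
177 179 140  69  70  70  70  68  66  66  64  64  63  59 120 180 181 181 181
113 112 107  97  85  72  69  69  66  64  65  64  62  57 130 180 181 182 182
```

The long driver's handle top is at scene pixel (443,155) and side pixel (249,254). The steel pot's rim is at scene (292,169) and side (362,177), with the purple one beside it. Next I fit the pot more closely and work out the approach.

```bash
cat > go.py <<'E'
from h import *
from scipy.spatial.transform import Rotation as Ro
def rot(o): w,x,y,z=o['eef_rot'];return Ro.from_quat([x,y,z,w]).as_matrix()
def plan(tcp,psi=None):
    from cell import r
    o=r.get_obs();R=rot(o)
    sh=R.T@(np.array(tcp)-o['ee_pos'])*1000
    p=np.degrees(np.arctan2(R[1,0],R[0,0]))
    roll=0 if psi is None else -((psi-p+180)%360-180)
    print('t',round(o['clock'],2),'tcp',o['ee_pos'].round(4),'psi',p.round(2),'q',o['qpos'].round(2),'F',o['ft_force'].round(2),'w',round(o['grip_width'],4))
    print('shift mm',sh.round(1),'roll',round(roll,1))
E
python3 - <<'E'
from fit import *
s=load('scene0');d=load('side0')
bps=(276,155,308,200);bpd=(345,170,374,193)
def m(f,b):
    g=f['frame'][b[1]:b[3],b[0]:b[2]].max(2).astype(float);return np.clip((160-g)/60,0,1)>.5
def cost(p,ret=False):
    P=cyl(np.array([p[0],p[1],0])/1000,np.array([1e-6,0,1]),0,.115,.026)
    es=((sil(s,P,bps)-m(s,bps))**2).sum();ed=((sil(d,P,bpd)-m(d,bpd))**2).sum()
    return (es,ed) if ret else es+ed
p0=np.array([525,-95.])
r=minimize(cost,p0,method='Nelder-Mead',options=dict(initial_simplex=[p0,p0+[5,0],p0+[0,5]]))
print(r.x,cost(r.x,True))
import go
go.plan([.587,.2197,.30],167.7)
E
```

```text
[523.10030743 -97.80078083] (np.float64(9.76479815455594), np.float64(10.895424836601306))
t 0.15 tcp [ 0.1645 -0.5247  0.3034] psi 17.41 q [-1.42  0.26  0.02  1.33 -0.    1.42] F [-0.44 -0.05 -0.3 ] w 0.0853
shift mm [ 625.8 -583.9    4.1] roll -150.3
```

Emit:
{"fn": "jog_arm", "kwargs": {
  "commands": [
    [10,-10,0,-3],
    [32,-30,0,-10],
    [60,-56,0,-17],
    [88,-82,0,-24],
    [116,-108,0,-31],
    [144,-134,0,-38],
    [172,-160,0,-45],
    [200,-186,0,-52],
    [228,-212,0,-59],
    [256,-238,0,-66]
  ],
  "fingers": 0
}}

```text
clock: 0.98
ee_pos: [0.3379, -0.2193, 0.3039]
eef_rot: [0.0, 0.745, 0.667, 0.0]
ft_force: [0.3, -0.7, 0.7]
grip_width: 0.0855
```

```bash
python3 -c "
import go
go.plan([.587,.2197,.30],167.7)"
```

```text
t 0.98 tcp [ 0.3379 -0.2193  0.3039] psi 83.73 q [-0.78  0.01 -0.28  1.28  0.    0.9 ] F [ 0.35 -0.68  0.69] w 0.0855
shift mm [463.6 199.6   3.9] roll -84.0
```

Emit:
{"fn": "jog_arm", "kwargs": {
  "commands": [
    [34,15,0,-7],
    [70,30,0,-14],
    [106,45,0,-21],
    [142,61,0,-28],
    [178,76,0,-35],
    [214,92,0,-42],
    [250,107,0,-49],
    [286,123,0,-56],
    [322,138,0,-63],
    [358,154,0,-70]
  ]
}}

```text
clock: 1.82
ee_pos: [0.5321, 0.1189, 0.3038]
eef_rot: [-0.0, 0.227, 0.974, -0.0]
ft_force: [1.6, -1.1, -0.1]
grip_width: 0.0851
```

```bash
python3 -c "
import go
go.plan([.587,.2197,.30],167.7)"
```

```text
t 1.82 tcp [0.5321 0.1189 0.3038] psi 153.77 q [ 0.07  0.25  0.01  1.33 -0.    0.52] F [ 1.64 -1.08 -0.11] w 0.0851
shift mm [ -4.7 114.7   3.7] roll -13.9
```

Emit:
{"fn": "jog_arm", "kwargs": {
  "commands": [
    [-1,32,0,-5],
    [-2,62,0,-9],
    [-4,90,0,-12],
    [-5,108,0,-14],
    [-5,115,0,-14],
    [-5,115,0,-14],
    [-5,115,0,-14],
    [-5,115,0,-14],
    [-5,115,0,-14],
    [-5,115,0,-14]
  ]
}}

```text
clock: 2.65
ee_pos: [0.5874, 0.2165, 0.3044]
eef_rot: [0.0, 0.11, 0.994, 0.0]
ft_force: [-1.0, -0.1, -0.1]
grip_width: 0.0856
```

```bash
python3 -c "
import go
go.plan([.587,.2197,.30],167.7)
go.grab('wrist','w1');go.grab('scene','s1');go.grab('side','d1')"
```

```text
t 2.65 tcp [0.5874 0.2165 0.3044] psi 167.32 q [ 0.22  0.39  0.22  1.4  -0.    0.44] F [-0.96 -0.15 -0.08] w 0.0856
shift mm [1.1 3.1 4.4] roll -0.4
```

View pics/w1.png

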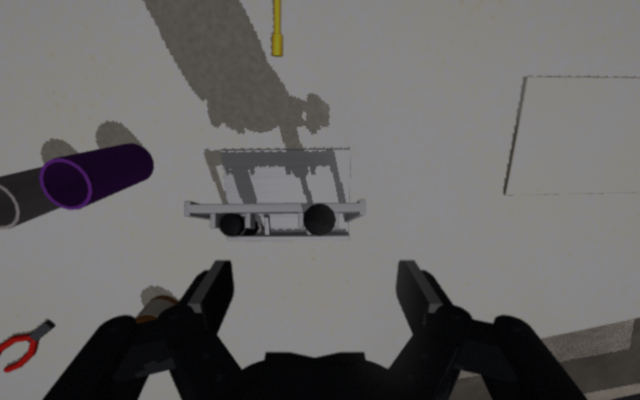

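View pics/s1.png

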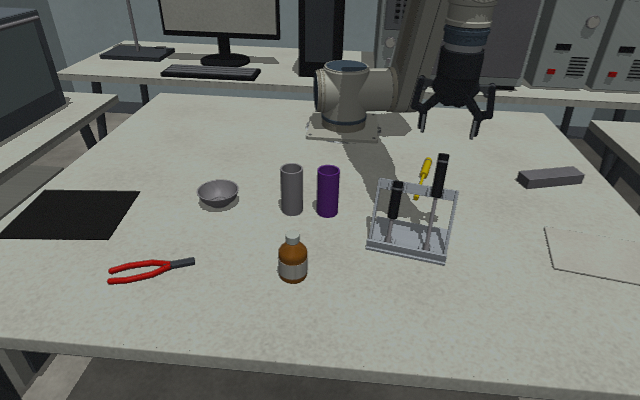

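```bash
python3 - <<'E'
from h import *
w=load('w1')
print(proj(w,[[.5745,.2225,.198],[.523,-.097,.115],[.52,-.012,.115]]))
print('top at z198',atz(w,[(320,218)],.200))
g=w['frame'][190:250,290:350].max(2)
for row in g[::2]: print(' '.join('%3d'%v for v in row[::2]))
E
```

```text
[[320.09882088 216.06543295]
 [ -5.31692244 204.23094898]
 [ 65.97588057 182.78338567]]
top at z198 [[0.57504115 0.22227878 0.2       ]]
137 136 136 135 136 135 125  75  73  86 122 136 136 135 135 135 136 135 135 134 134 135 134  96  79  80  81 125 134 130
135 136 135 135 136 136 127  77  74  74  93 135 136 135 136 135 136 135 135 134 135 135 135 121  80  81  83 124 134 130
136 136 136 136 137 136 133 104  75  74  87 132 136 135 135 135 135 135 135 135 135 135 135 125  79  79  80 101 133 130
136 135 136 136 136 135 135 134  89  76  76 126 136 135 135 135 135 135 135 134 135 135 135 128  86  80  81  97 134 128
136 136 136 136 136 136 136 136  95  75  76 124 135 136 135 136 135 135 135 135 135 135 134 134  94  80  81  91 131 128
136 136 136 135 136 136 136 135 121  76  76  99 135 136 136 135 135 136 135 135 135 135 134 134  97  80  81  83 125 128
122 122 122 122 122 122 121 121 112  71  71  84 122 118 115 115 117 118 121 121 121 121 122 122 110  83  82  84 115 118
111 111 111 112 112 105  78  77  78  73  70  63  63  42  30  32  42  64  95 110 114 114 115 114 115 113 113 111 113 112
118
[... 1936 characters left out ...]
 133 132 134 133 133 133 133 132 132 133 133 133 133 133 133 133 133 134 133 133 133 133 132 133 128
127 128 131 132 132 132 131 131 131 134 133 132 133 131 131 132 131 130 130 131 132 131 131 132 132 131 129 129 128 127
132 131 134 134 134 133 133 134 133 134 134 134 134 134 134 134 133 133 134 133 133 134 133 134 134 133 133 133 133 133
133 133 134 133 134 134 134 134 133 133 134 133 133 133 133 133 134 134 133 134 134 134 133 134 133 133 132 133 133 133
134 134 134 134 134 134 134 134 133 135 134 133 134 133 134 134 134 133 134 133 134 134 134 133 133 133 133 133 133 132
134 133 134 133 133 134 134 134 134 134 134 134 134 134 135 134 133 133 134 133 133 133 133 133 133 133 132 132 133 133
```

The wrist view shows the handle end at (320,218). My fit predicted (320,216), so the position is confirmed and the jaws sit parallel to the rest's bar. I'm going down to the grip.

Emit:
{"fn": "jog_arm", "kwargs": {
  "commands": [
    [1,3,6,0],
    [1,3,18,0],
    [1,3,32,0],
    [1,3,46,0],
    [1,3,58,0],
    [1,3,68,0],
    [1,3,75,0],
    [1,3,79,0],
    [1,3,79,0],
    [1,3,79,0]
  ]
}}

```text
clock: 3.63
ee_pos: [0.5874, 0.2206, 0.2252]
eef_rot: [0.0, 0.11, 0.994, 0.0]
ft_force: [0.9, -0.1, 0.2]
grip_width: 0.0852
```

Emit:
{"fn": "jog_arm", "kwargs": {
  "commands": [
    [0,0,0,0],
    [0,0,0,0],
    [0,0,0,0],
    [0,0,0,0],
    [0,0,0,0],
    [0,0,0,0],
    [0,0,0,0],
    [0,0,0,0],
    [0,0,0,0],
    [0,0,0,0]
  ],
  "fingers": 255,
  "newtons": 20
}}

```text
clock: 4.47
ee_pos: [0.5874, 0.2206, 0.225]
eef_rot: [0.0, 0.11, 0.994, 0.0]
ft_force: [0.2, -0.8, 2.3]
grip_width: 0.0214
```

```bash
python3 -c "
import go,cv2,numpy as np
go.plan([.587,.2197,.225],167.7)
go.grab('wrist','w2');go.grab('scene','s2');go.grab('side','d2')
a=cv2.imread('pics/s2.png')[100:270,340:500];b=cv2.imread('pics/w2.png')
cv2.imwrite('pics/c3.png',np.hstack([cv2.resize(a,(376,400)),cv2.resize(b[150:400,190:450],(416,400))]))"
```

```text
t 4.47 tcp [0.5874 0.2206 0.225 ] psi 167.41 q [0.23 0.42 0.06 1.21 0.   0.45] F [ 0.24 -0.84  2.27] w 0.0214
shift mm [ 0.2 -1.  -0. ] roll -0.3
```

View pics/c3.png

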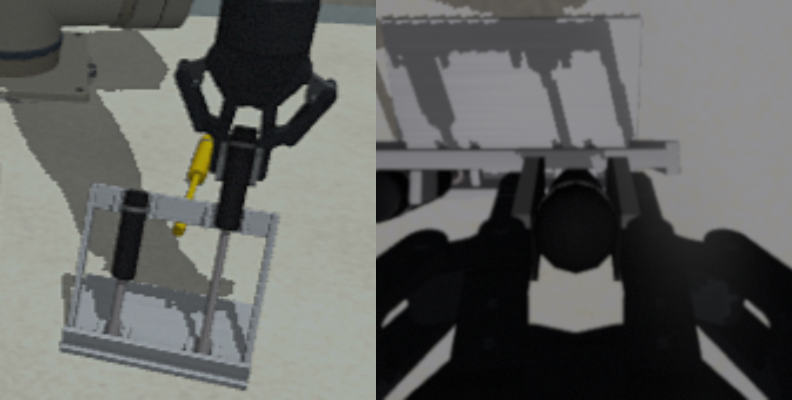

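The jaws hold the handle at 21.4 mm. Since the tool can't tilt, I'll straighten the driver by swinging it about its foot, which is caught behind the rest's front lip. I do half the swing first and then check.

Emit:
{"fn": "jog_arm", "kwargs": {
  "commands": [
    [-2,0,-1,0],
    [-6,0,-2,0],
    [-10,0,-4,0],
    [-14,0,-6,0],
    [-18,0,-7,0],
    [-22,0,-8,0],
    [-25,0,-9,0],
    [-28,0,-10,0],
    [-30,0,-11,0],
    [-30,0,-11,0]
  ]
}}

```text
clock: 5.45
ee_pos: [0.6171, 0.2138, 0.2358]
eef_rot: [0.0, 0.11, 0.994, -0.0]
ft_force: [-1.3, 0.2, -0.2]
grip_width: 0.0214
```

```bash
python3 -c "
import go,cv2,numpy as np
go.plan([.587,.2197,.225],167.7)
go.grab('side','d3');go.grab('scene','s3')
a=cv2.imread('pics/s3.png')[100:270,340:500];b=cv2.imread('pics/d3.png')
cv2.imwrite('pics/c4.png',np.hstack([cv2.resize(a,(376,400)),cv2.resize(b[150:350,180:390],(416,400))]))"
```

```text
t 5.45 tcp [0.6171 0.2138 0.2358] psi 167.39 q [ 0.21  0.46  0.15  1.26 -0.    0.43] F [-1.32  0.19 -0.22] w 0.0214
shift mm [30.6 -0.8 10.8] roll -0.3
```

View pics/c4.png

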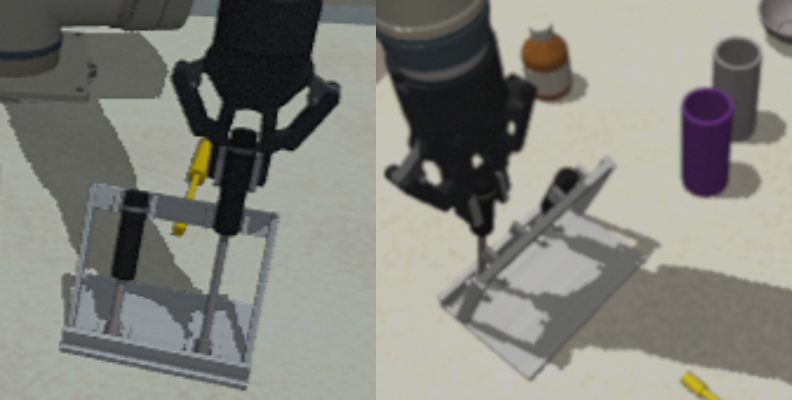

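In the scene crop the foot hasn't moved, still at (203,350), and the reaction force is only 1.3 N, so the driver is turning in the grip. I'll finish the swing.

Emit:
{"fn": "jog_arm", "kwargs": {
  "commands": [
    [-4,0,-1,0],
    [-9,0,-2,0],
    [-14,0,-3,0],
    [-20,0,-4,0],
    [-26,0,-5,0],
    [-32,0,-5,0],
    [-38,0,-6,0],
    [-43,0,-6,0],
    [-47,0,-6,0],
    [-47,0,-6,0]
  ]
}}

```text
clock: 6.38
ee_pos: [0.6633, 0.2035, 0.2416]
eef_rot: [0.0, 0.11, 0.994, -0.0]
ft_force: [-0.5, 1.1, -0.5]
grip_width: 0.0216
```

```bash
python3 -c "
import go,cv2,numpy as np
go.plan([.587,.2197,.225],167.7)
go.grab('side','d4');go.grab('scene','s4')
a=cv2.imread('pics/s4.png')[100:270,340:500];b=cv2.imread('pics/d4.png')
cv2.imwrite('pics/c5.png',np.hstack([cv2.resize(a,(376,400)),cv2.resize(b[150:350,180:390],(416,400))]))"
```

```text
t 6.38 tcp [0.6633 0.2035 0.2416] psi 167.38 q [ 0.18  0.53  0.29  1.33 -0.    0.4 ] F [-0.48  1.07 -0.48] w 0.0216
shift mm [78.  -0.8 16.6] roll -0.3
```

View pics/c5.png

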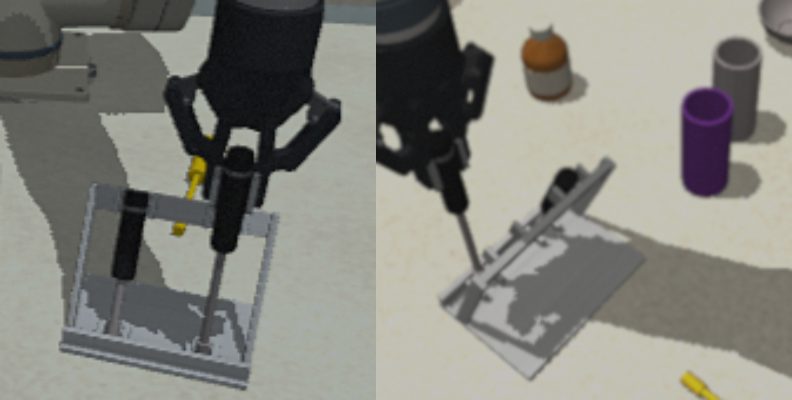

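Emit:
{"fn": "jog_arm", "kwargs": {
  "commands": [
    [0,0,-5,0],
    [0,0,-18,0],
    [0,0,-36,0],
    [0,0,-56,0],
    [0,0,-78,0],
    [0,0,-100,0],
    [0,0,-122,0],
    [0,0,-144,0],
    [0,0,-162,0],
    [0,0,-172,0]
  ]
}}

```text
clock: 7.32
ee_pos: [0.6621, 0.2038, 0.4172]
eef_rot: [0.002, 0.11, 0.994, 0.0]
ft_force: [0.0, -0.5, -0.6]
grip_width: 0.0214
```

```bash
python3 -c "
import go,cv2,numpy as np
go.plan([.523,-.097,.414])
go.grab('side','d5');go.grab('scene','s5')
"
```

```text
t 7.32 tcp [0.6621 0.2038 0.4172] psi 167.42 q [ 0.18  0.55  0.76  1.78 -0.    0.4 ] F [ 0.04 -0.55 -0.61] w 0.0214
shift mm [  70.3 -323.9    2.5] roll 0
```

View pics/s5.png

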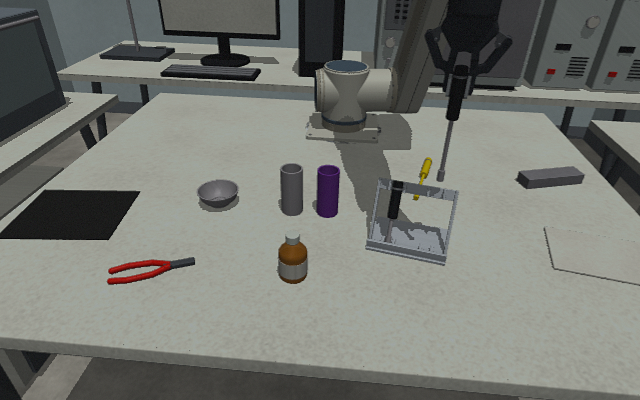

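View pics/d5.png

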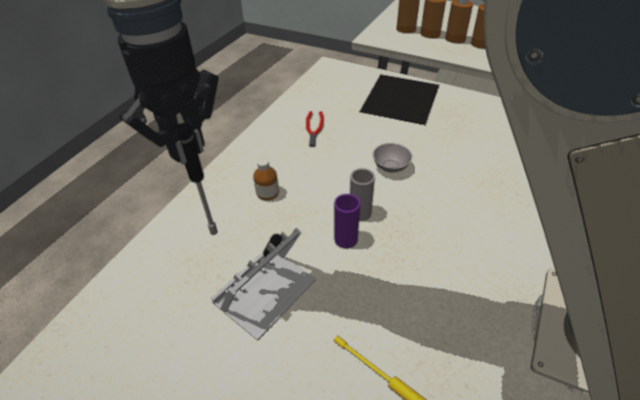

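```bash
python3 -c "
import cv2,numpy as np
a=cv2.imread('pics/s5.png')[90:190,415:495];b=cv2.imread('pics/d5.png')[140:240,160:240]
cv2.imwrite('pics/c6.png',np.hstack([cv2.resize(x,(400,500),interpolation=cv2.INTER_CUBIC) for x in (a,b)]))"
```

```text
(no output)
```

View pics/c6.png

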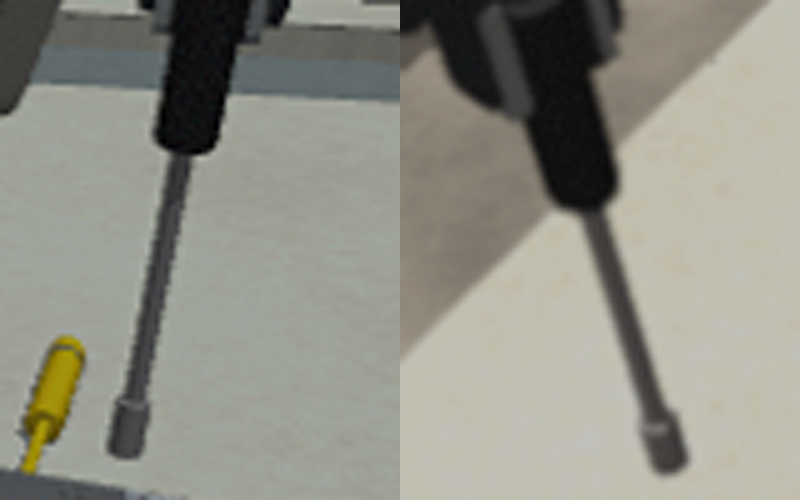

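```bash
python3 - <<'E'
from h import *
s=load('s5');d=load('d5')
F=tri([(s,(440,179.8)),(d,(214.0,232.8))]);J=tri([(s,(452.2,119.4)),(d,(197.3,180.6))]);print(F,J,np.linalg.norm(J-F))
v=J-F;v/=np.linalg.norm(v);print('lean',np.degrees(np.arccos(v[2])),'az',np.degrees(np.arctan2(v[1],v[0])))
for X in(F,J):
  print(proj(s,X),proj(d,X))
# fit straight: model with grip at tcp
tcp=np.array([.6621,.2038,.4172]);print('foot rel tcp',(F-tcp)*1000,(J-tcp)*1000)
E
```

```text
[0.66052255 0.20531891 0.18455235] [0.65823101 0.20670924 0.30294419] 0.1184221818576483
lean 1.2969266348081259 az 148.75380970721912
[[439.78045538 179.68576626]] [[213.78779318 232.98629962]]
[[452.15910905 119.37606185]] [[197.25870369 180.63960228]]
foot rel tcp [  -1.5774514     1.5189079  -232.64765208] [  -3.86899232    2.9092406  -114.25580705]
```

Upright in the grip, lean about 1.3°, with the foot 233 mm below the TCP. I'll carry it over the pot.

Emit:
{"fn": "jog_arm", "kwargs": {
  "commands": [
    [1,-6,0,0],
    [4,-20,0,0],
    [9,-42,0,0],
    [14,-66,0,0],
    [19,-91,0,0],
    [24,-116,0,0],
    [29,-141,0,0],
    [35,-166,0,0],
    [40,-191,0,0],
    [45,-216,0,0]
  ]
}}

```text
clock: 8.25
ee_pos: [0.57, 0.0016, 0.4128]
eef_rot: [-0.001, 0.11, 0.994, -0.0]
ft_force: [-0.1, 0.1, -0.6]
grip_width: 0.0213
```

Emit:
{"fn": "jog_arm", "kwargs": {
  "commands": [
    [5,-25,0,0],
    [10,-49,0,0],
    [14,-70,0,0],
    [18,-87,0,0],
    [21,-100,0,0],
    [23,-107,0,0],
    [23,-109,0,0],
    [23,-109,0,0],
    [23,-109,0,0],
    [23,-109,0,0]
  ]
}}

```text
clock: 9.08
ee_pos: [0.5256, -0.0979, 0.4137]
eef_rot: [-0.0, 0.109, 0.994, 0.0]
ft_force: [-0.5, -0.5, -1.0]
grip_width: 0.0215
```

```bash
python3 -c "
import go,cv2,numpy as np
go.plan([.525,-.0985,.417])
go.grab('side','d6');go.grab('scene','s6')
a=cv2.imread('pics/s6.png')[50:230,210:350];b=cv2.imread('pics/d6.png')[40:240,300:450]
cv2.imwrite('pics/c7.png',np.hstack([cv2.resize(a,(420,540),interpolation=cv2.INTER_CUBIC),cv2.resize(b,(375,500),interpolation=cv2.INTER_CUBIC)[:540].copy() if 0 else cv2.copyMakeBorder(cv2.resize(b,(375,500),interpolation=cv2.INTER_CUBIC),0,40,0,0,cv2.BORDER_CONSTANT)]))
"
```

```text
t 9.08 tcp [ 0.5256 -0.0979  0.4137] psi 167.46 q [-0.34  0.23  0.25  1.6   0.   -0.12] F [-0.48 -0.52 -0.96] w 0.0215
shift mm [ 0.4 -0.7 -3.3] roll 0
```

View pics/c7.png

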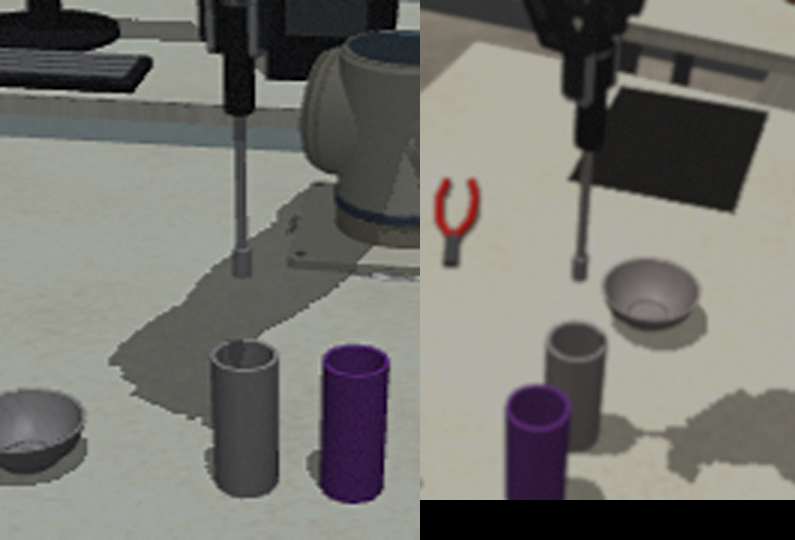

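```bash
python3 - <<'E'
from h import *
s=load('s6');d=load('d6')
F=tri([(s,(290.1,140.8)),(d,(363.8,150.6))]);print('foot',F)
J=tri([(s,(210+239/3,50+112/3)),(d,(300+(590-420)/2.5,40+148/2.5))]);print('J',J, np.degrees(np.arctan2(np.hypot(*(J-F)[:2]),(J-F)[2])))
for nm,c in (('model',[.523,-.0975,.115]),('c2',[.525,-.0953,.115])): print(nm,proj(s,c),proj(d,c))
for f,u in ((s,(290.1,140.8)),(d,(363.8,150.6))): print(atz(f,[u],F[2]))
# rim inner ellipse fit by overlay
o=[]
for f,b,k in((s,(270,155,315,185),8),(d,(345,160,380,200),8)):
    im=cv2.resize(cv2.cvtColor(f['frame'],cv2.COLOR_RGB2BGR)[b[1]:b[3],b[0]:b[2]],None,fx=k,fy=k,interpolation=cv2.INTER_NEAREST)
    t=np.linspace(0,2*np.pi,60)
    for r,cc in((.026,(0,0,255)),(.022,(0,255,0))):
        P=np.c_[.523+r*np.cos(t),-.0975+r*np.sin(t),0*t+.115]
        q=((proj(f,P)-b[:2]+.5)*k).astype(np.int32);cv2.polylines(im,[q],True,cc,1)
    o.append(cv2.copyMakeBorder(im,0,330-im.shape[0],0,0,cv2.BORDER_CONSTANT))
cv2.imwrite('pics/c8.png',np.hstack(o))
E
```

```text
foot [ 0.52361041 -0.09791576  0.18199451]
J [ 0.5213531  -0.09691232  0.29972358] 1.202053690665937
model [[290.90790692 167.82843481]] [[362.40929329 175.99315634]]
c2 [[291.73781219 168.30530364]] [[361.11080621 176.35594231]]
[[ 0.52349695 -0.09797676  0.18199451]]
[[ 0.5236045  -0.09781665  0.18199451]]
```

View pics/c8.png

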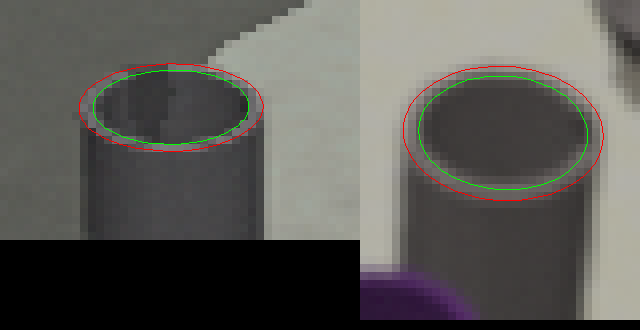

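Emit:
{"fn": "jog_arm", "kwargs": {
  "commands": [
    [0,0,5,0],
    [0,0,15,0],
    [0,0,30,0],
    [0,0,46,0],
    [0,0,62,0],
    [0,0,78,0],
    [0,0,94,0],
    [0,0,108,0],
    [0,0,118,0],
    [0,0,120,0]
  ]
}}

```text
clock: 10.02
ee_pos: [0.5248, -0.0982, 0.2919]
eef_rot: [-0.001, 0.109, 0.994, 0.0]
ft_force: [0.3, -1.0, -0.3]
grip_width: 0.0216
```

```bash
python3 -c "
import go,cv2,numpy as np
go.plan([.525,-.0985,.417])
go.grab('side','d7');go.grab('scene','s7')
a=cv2.imread('pics/s7.png')[50:230,210:350];b=cv2.imread('pics/d7.png')[40:240,300:450]
cv2.imwrite('pics/c9.png',np.hstack([cv2.resize(a,(420,540)),cv2.copyMakeBorder(cv2.resize(b,(375,500)),0,40,0,0,cv2.BORDER_CONSTANT)]))
"
```

```text
t 10.02 tcp [ 0.5248 -0.0982  0.2919] psi 167.43 q [-0.34  0.24 -0.04  1.3   0.   -0.12] F [ 0.28 -1.01 -0.32] w 0.0216
shift mm [ 1.000e-01 -2.000e-01 -1.251e+02] roll 0
```

View pics/c9.png

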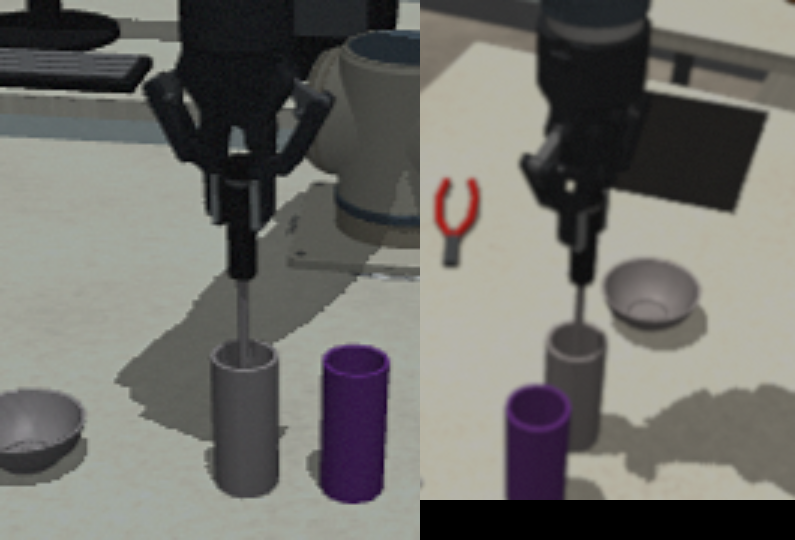

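The shaft is in the mouth of the steel pot, centred at about (243,360) in the crop. I'll lower it to just above the floor.

Emit:
{"fn": "jog_arm", "kwargs": {
  "commands": [
    [0,0,5,0],
    [0,0,14,0],
    [0,0,24,0],
    [0,0,33,0],
    [0,0,40,0],
    [0,0,45,0],
    [0,0,48,0],
    [0,0,50,0],
    [0,0,50,0],
    [0,0,50,0]
  ]
}}

```text
clock: 10.95
ee_pos: [0.5254, -0.0986, 0.2441]
eef_rot: [0.0, 0.11, 0.994, -0.0]
ft_force: [0.2, -0.2, -0.7]
grip_width: 0.0217
```

Emit:
{"fn": "jog_arm", "kwargs": {
  "commands": [
    [0,0,0,0],
    [0,0,1,0],
    [0,0,1,0],
    [0,0,2,0],
    [0,0,2,0],
    [0,0,3,0],
    [0,0,3,0],
    [0,0,3,0],
    [0,0,3,0],
    [0,0,3,0]
  ]
}}

```text
clock: 11.78
ee_pos: [0.5253, -0.0986, 0.2409]
eef_rot: [0.0, 0.11, 0.994, -0.0]
ft_force: [0.7, 0.7, -1.5]
grip_width: 0.0214
```

Emit:
{"fn": "jog_arm", "kwargs": {
  "commands": [
    [0,0,0.5,0],
    [0,0,1,0],
    [0,0,1.5,0],
    [0,0,2,0],
    [0,0,2,0],
    [0,0,2,0],
    [0,0,2,0],
    [0,0,2,0],
    [0,0,2,0],
    [0,0,2,0]
  ]
}}

```text
clock: 12.62
ee_pos: [0.5254, -0.0986, 0.2392]
eef_rot: [0.0, 0.11, 0.994, -0.0]
ft_force: [-0.4, 0.9, 6.1]
grip_width: 0.0217
```

```bash
python3 -c "
import go,cv2,numpy as np
from cell import r
for i in range(5):
  go.grab('scene','s8'); print(r.get_obs()['ft_force'].round(2))
go.grab('side','d8')
a=cv2.imread('pics/s8.png')[50:230,210:350];b=cv2.imread('pics/d8.png')[40:240,300:450]
cv2.imwrite('pics/c10.png',np.hstack([cv2.resize(a,(420,540)),cv2.copyMakeBorder(cv2.resize(b,(375,500)),0,40,0,0,cv2.BORDER_CONSTANT)]))
"
```

```text
[-1.05  0.26  4.54]
[0.6  0.52 5.  ]
[-0.53 -0.26  4.3 ]
[0.73 0.44 5.11]
[0.37 0.23 4.27]
```

View pics/c10.png

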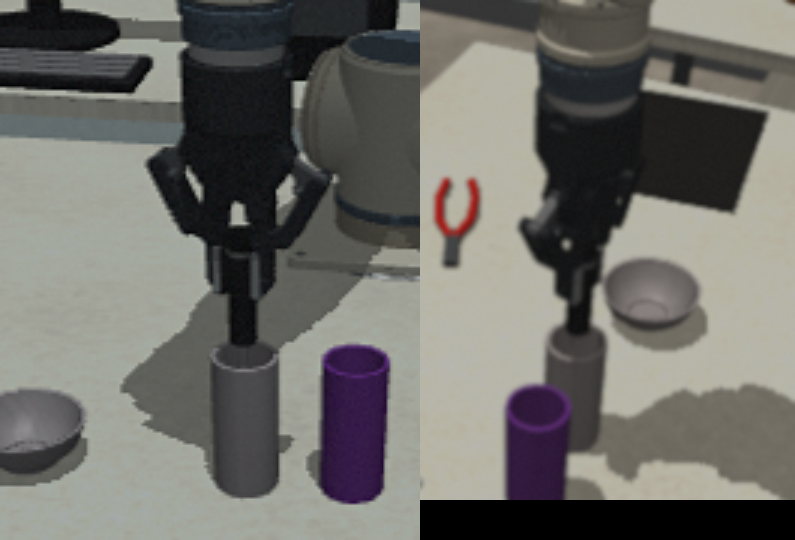

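It reached the floor with about 5 N at TCP z = 0.239, which matches the predicted 0.238. The shaft is inside the pot and the pot hasn't moved. I'll ease off and release gently.

Emit:
{"fn": "jog_arm", "kwargs": {
  "commands": [
    [0,0,-0.5,0],
    [0,0,-1,0],
    [0,0,-1,0],
    [0,0,-1,0],
    [0,0,-1,0],
    [0,0,-1,0],
    [0,0,-1,0],
    [0,0,-1,0],
    [0,0,-1,0],
    [0,0,-1,0]
  ],
  "fingers": 165
}}

```text
clock: 13.75
ee_pos: [0.5253, -0.0986, 0.2399]
eef_rot: [0.0, 0.11, 0.994, -0.0]
ft_force: [0.8, 0.1, 0.9]
grip_width: 0.0304
```

```bash
python3 -c "
import go,cv2,numpy as np
go.plan([.525,-.0985,.417])
go.grab('scene','s9');go.grab('side','d9');go.grab('wrist','w9')
a=cv2.imread('pics/s9.png')[50:230,210:350];b=cv2.imread('pics/d9.png')[40:240,300:450]
cv2.imwrite('pics/c11.png',np.hstack([cv2.resize(a,(420,540)),cv2.copyMakeBorder(cv2.resize(b,(375,500)),0,40,0,0,cv2.BORDER_CONSTANT)]))
"
```

```text
t 13.75 tcp [ 0.5253 -0.0986  0.2399] psi 167.41 q [-0.34  0.26 -0.14  1.17 -0.   -0.12] F [0.85 0.05 0.87] w 0.0304
shift mm [   0.3    0.  -177.1] roll 0
```

View pics/c11.png

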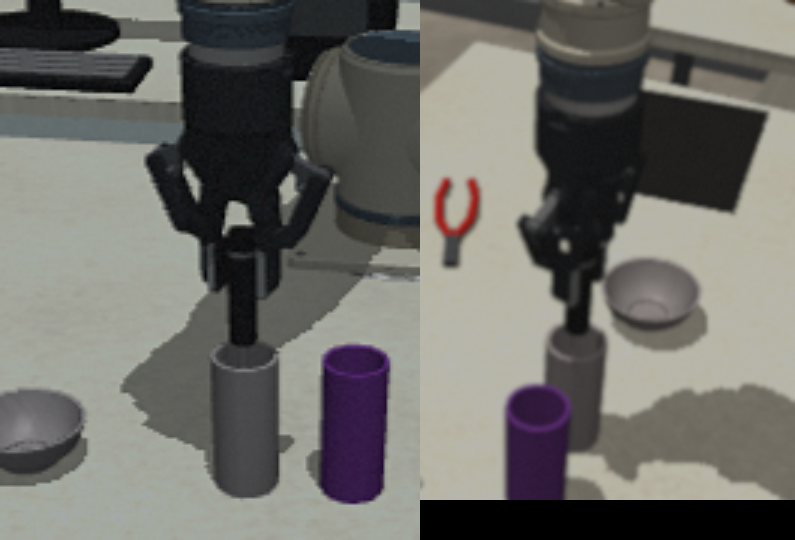

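View pics/w9.png

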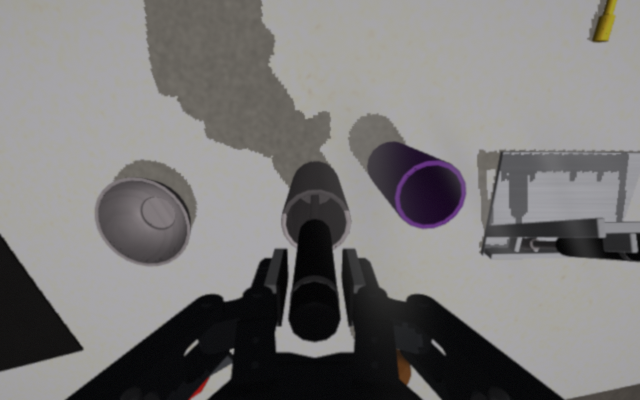

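The driver stands free between the pads. Its handle end is at (315,310) in the wrist view, and all three views agree. I'll open the fingers fully.

Emit:
{"fn": "jog_arm", "kwargs": {
  "commands": [
    [0,0,0,0],
    [0,0,0,0],
    [0,0,0,0],
    [0,0,0,0],
    [0,0,0,0],
    [0,0,0,0],
    [0,0,0,0],
    [0,0,0,0],
    [0,0,0,0],
    [0,0,0,0]
  ],
  "fingers": 0
}}

```text
clock: 14.73
ee_pos: [0.5252, -0.0986, 0.2399]
eef_rot: [-0.0, 0.11, 0.994, -0.0]
ft_force: [-0.4, 1.2, -0.2]
grip_width: 0.0853
```

```bash
python3 -c "
import go
go.plan([.525,-.0985,.417])
go.grab('wrist','w10')
"
```

```text
t 14.73 tcp [ 0.5252 -0.0986  0.2399] psi 167.41 q [-0.34  0.26 -0.14  1.17 -0.   -0.12] F [-0.39  1.19 -0.2 ] w 0.0853
shift mm [   0.3    0.  -177.1] roll 0
```

View pics/w10.png

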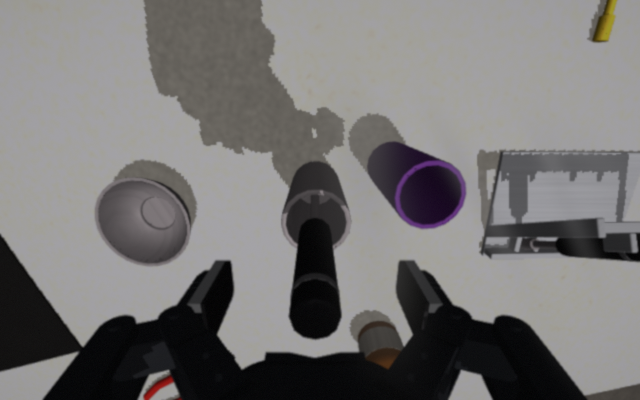

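Both fingers are clear of the handle, and it's still standing. I'll withdraw straight up.

Emit:
{"fn": "jog_arm", "kwargs": {
  "commands": [
    [0,0,-3,0],
    [0,0,-10,0],
    [0,0,-20,0],
    [0,0,-32,0],
    [0,0,-46,0],
    [0,0,-60,0],
    [0,0,-74,0],
    [0,0,-88,0],
    [0,0,-98,0],
    [0,0,-100,0]
  ]
}}

```text
clock: 15.62
ee_pos: [0.5256, -0.0987, 0.3424]
eef_rot: [0.002, 0.11, 0.994, -0.0]
ft_force: [0.1, -0.0, -0.1]
grip_width: 0.0854
```

Emit:
{"fn": "jog_arm", "kwargs": {
  "commands": [
    [0,0,-10,0],
    [0,0,-25,0],
    [0,0,-40,0],
    [0,0,-55,0],
    [0,0,-65,0],
    [0,0,-70,0],
    [0,0,-70,0],
    [0,0,-70,0],
    [0,0,-70,0],
    [0,0,-70,0]
  ]
}}

```text
clock: 16.45
ee_pos: [0.5251, -0.0986, 0.4091]
eef_rot: [-0.001, 0.11, 0.994, 0.0]
ft_force: [0.3, 0.0, 0.1]
grip_width: 0.0854
```

```bash
python3 -c "
import go
go.plan([.525,-.0985,.417])
go.grab('scene','s11');go.grab('side','d11')
"
```

```text
t 16.45 tcp [ 0.5251 -0.0986  0.4091] psi 167.41 q [-0.34  0.22  0.24  1.59  0.   -0.12] F [0.27 0.05 0.15] w 0.0854
shift mm [ 0.2  0.  -7.9] roll 0
```

View pics/s11.png

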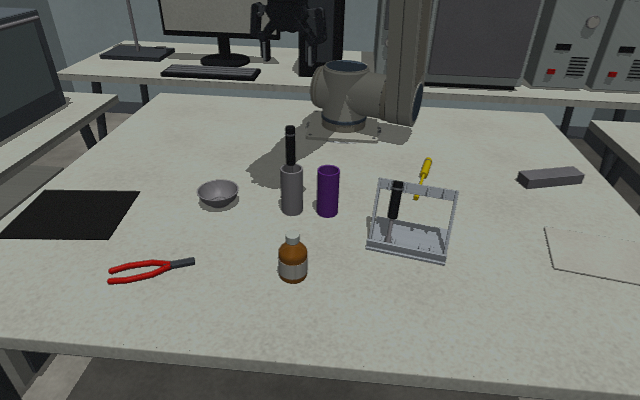

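View pics/d11.png

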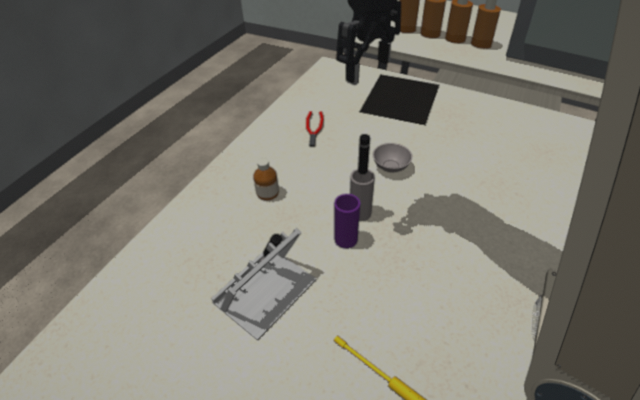

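The driver stands in the steel pot, handle at (290,145) in the scene view and (364,155) in the side view. The short driver, dish, purple pot and yellow driver are all where they started, and the gripper is clear.

```bash
python3 -c "
from h import *
s=load('s11');d=load('d11')
print('handle top',tri([(s,(290,127)),(d,(364.5,137))]))
a=s['frame'].astype(int);b=load('scene0')['frame'].astype(int)
for n,(x0,y0,x1,y1) in dict(dish=(195,178,242,212),short=(383,178,404,250),pot=(278,175,305,218),purple=(314,163,342,218)).items(): print(n,abs(a-b)[y0:y1,x0:x1].max(2).mean().round(2))
from cell import r
print(r.hand_in())"
```

```text
handle top [ 0.52403958 -0.09770928  0.21474738]
dish 1.64
short 2.25
pot 4.57
purple 2.63
the job is handed in; nothing more can be done
None
```

I took the long driver off the rest and stood it in the steel pot, socket end down and handle up, then handed the job in at about 16.5 s.

- **How it went:** I gripped the handle at about 180 mm. The jog can't tilt the tool, so I straightened the driver by swinging it about its foot, which was caught in the rest. Then I lifted it, set it on the pot floor with about 5 N, opened the fingers and withdrew straight up.
- **Driver:** In the last pictures the handle's top end is at about (0.524, −0.098, 0.215). That fits an upright driver standing on the pot's 6 mm floor, which would put the top at 0.216. It is nearly vertical, not leaning on the rim.
- **Everything else:** The pot is standing. Comparing the first and last scene pictures showed no visible shift in the dish, short driver, pot or purple pot. The pot's difference was a little larger, and I put that down to lighting rather than movement. The yellow driver looked undisturbed, and the gripper was clear of everything.

No check failed. The largest force I read was 6 N. My two early estimates of the pot's centre differed by about 3 mm, well inside the 15 mm of clearance.

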